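Clamp the circuit board in the sliding-jaw holder

TASK

Secure the loose circuit board in the board holder: turn the black knob on the sliding carriage counter-clockwise to free it, slide the carriage up to the board so that the board is pushed square and flush against the fixed jaw and the carriage's sprung jaw is pressed in about halfway, then turn the knob clockwise until it is tight and let go. Be gentle, do not crush the board, and leave the other things on the bench where they are.

Things in the scene. Friction and masses are not known exactly. Their poses are not given: they have to be found in the camera images.
- holder: The board holder: dark steel base plate 150 x 300 x 12 mm fixed to the bench, origin at the centre of its underside, y along its long side and the slide. Fixed jaw at its -y end, carriage on a rail at its +y end. Two support strips along y at x = +-36 mm (8 mm wide, tops at z = 38 mm) carry the board. Nothing on it is higher than 87 mm.
- fixed_jaw: The fixed aluminium jaw, 100 mm wide in x, top at 52 mm above the bench. Origin on its clamping face at bench height, mid-width; axes as the holder's; the face looks to +y and lies at holder y = -105 mm.
- board: The loose green circuit board, 90 (x) x 100 (y) x 4 mm with components up to 9 mm above it, 150 g, lying flat on the support strips between the jaws, slightly askew. Origin at the centre of its underside (38 mm above the bench); its y runs along the slide. Flush against the fixed jaw its centre is 50 mm from the jaw's face.
- carriage (a joint): Slide of the carriage (aluminium block 50 x 50 mm, top 49 mm above the bench) in m: 0 fully open, growing to 0.090 towards the fixed jaw (holder -y). The gap between the jaw faces, sprung jaw at rest, is 160 mm minus this; both jaws just touch the 100 mm board at 0.060. Free, it drags with about 4 N; with the knob tight it is locked.
- jaw (a joint): How far the sprung jaw is pressed back into the carriage, in m: 0 at rest, 0.008 bottomed; 1.2 N per mm.
- jaw_face (a point): Middle of the sprung jaw's clamping face (dark steel bar 90 mm wide in x, 14 mm high, 8 mm thick, at 39 to 53 mm above the bench), 46 mm above the bench; the face looks to holder -y. It is 41 mm from the knob's axis when not pressed in.
- knob (a joint): Angle of the clamp knob in rad, growing clockwise seen from above: 0 fully loose, 1.5 hard stop when tight. The clamp bites above 1.0; below 0.9 the carriage is free. It starts tight, at about 1.35; tight means above 1.2. It stays where it is left; about 0.2 N m turns it.
- knob_grip (a point): Grip point on the vertical axis of the black clamp knob on top of the carriage, 75 mm above the bench. The knob is a bar 46 mm long (this point's x), 14 mm thick (its y), from 58 to 86 mm above the bench, on a round foot of 36 mm diameter. The point turns with the knob; at knob angle 0 its axes are the holder's (bar across the slide). It travels with the carriage.
- spool: Bystander: metal solder spool, 44 mm diameter, 34 mm high, standing on the bench on the robot side of the holder. Origin under its centre.
- driver: Bystander: screwdriver 170 mm long lying along the far side of the holder.
- flux: Bystander: small jar, 40 mm diameter, 85 mm high, standing past the fixed jaw's end of the holder. Origin under its centre.
- screw_tray: Bystander: white divided tray 90 x 120 x 22 mm on the left.
- multimeter: Bystander: green multimeter 170 x 85 x 38 mm lying on the left.
- brush: Bystander: brush 180 mm long lying on the right.
- fan: Bystander: flat black blower fan, about 100 x 68 x 14 mm, on the right.
Mind the look-alikes: they are no part of the job. Several things have the shape of the board; the one meant has the colours described above.

How it is judged:
By the outcome, as a careful person would: the job done as asked, in the order asked, and still so for the second after the job is handed in, with the robot touching nothing.
It also fails if it takes over 45 s, if anything falls off the work surface, if the arm or the gripper's body presses on something with over 40 N, if the wrist force passes 120 N, or if a joint passes its speed limit or range.

ROBOT

A 7-joint arm with a two-finger parallel gripper is mounted at the origin on the work surface. World frame = base frame: x ahead of the robot, y to its left, z up, the work surface at z = 0. Lengths are in m, angles in rad, forces in N, time in s.
With the tool pointing down it reaches from about 0.425 to 0.875 m from the base axis. Payload 4.7 kg.
Tool frame: the origin (TCP) lies at the very end of the fingers, on their centre line; the grasp point (between the pads) lies 19 mm behind it; z points along the fingers, y is the line along which they close (so a half turn about z gives the same grasp; the last joint's range is limited). The gripper opens to 87 mm and grips with 3 to 60 N. Pads are 19 mm wide; open, the fingers measure 117 mm over their backs; the gripper's body (75 mm by 190 mm) begins 51 mm behind the grasp point.
Start: joints at [-1.151, 0.321, -0.07, 1.45, 0.023, 1.371, -0.057], TCP at [0.257, 0.597, 0.2] pointing down, gripper open.
Joint ranges: [-2.86, 2.86], [-0.3, 2.09], [-1.38, 1.24], [0.06, 2.45], [-1.56, 4.7], [0.09, 2.05], [-2.69, 2.69]. Speed limits (rad/s): [2.57, 2.57, 3.14, 3.14, 3.14, 3.14, 3.14].

INTERFACE

Orientations are given as a rotation vector (axis times angle).
In Python, from bench import get_state, get_image, get_calibration, close_job gives the robot as it stands.
- The arm moves only by the shell command python3 -m crank 'ROWS' [FORCE]. ROWS is JSON, a list of rows, each a list of 5 numbers: the opening, from 0 (shut) to 1 (fully open), then the shift along the world's x, y, z in units of 0.2 m (1.0 is 0.2 m), then the turn about the world's z in units of 2 pi rad (1.0 is 2 pi rad). A call has 1 to 5 rows; each row is the pose to reach, as a shift and turn from the pose commanded when the call began, turning the shorter way round; what a row does not reach only later rows make up. A row lasts 1/8 s, in which the tool goes at most 62.5 mm and 10.7 degrees, less where a joint would pass 70% of its speed; a pose out of reach is approached as far as the arm can. A call with a number of a shift or a turn outside -1 to 1 is refused whole. A call with a gripper value outside its range is refused whole. The fingers move at their own pace and stop on an object; FORCE is the grip in N (left out, the last holds). Time passes only in rows, so rows that repeat a pose let the fingers close. It gives the time, the measured TCP pose, the force, the opening and the grip force at its end, in the units of the state.
- get_state(): the state, without advancing time (a new reading comes with each control period).
- get_image(name): name is "scene" or "top" or "wrist"; returns the picture (480x640x3 uint8, red, green, blue); there is no depth.
- get_calibration(name): a dict with "fovy" (degrees; the focal length in pixels is half the picture's height over the tangent of half this angle, whatever the lens; pixels are square), "cx", "cy" (the principal point, pixels), "R" (3x3) and "t" (3): a world point X has camera coordinates R X + t. Camera axes: x right, y down, z forward; pixel columns grow to the right and rows downward; lengths in m; the calibration is good to about 2 mm. A picture is of the moment at which its call begins: read the wrist's pose just before it. get_calibration takes no time and is no camera call; for the wrist camera it gives the pose at the moment of the call.
- close_job(): hands the job in; it is judged then, once.
The state is a dict: "time": time; "joint_positions": joint angles; "qd": joint speeds; "joint_torque": joint torques, N m; "position": TCP position; "tool_rot": TCP orientation; "ft_force": force on the tool from outside, world axes, zero at the start; "torque": the same for the moment, N m; "grip_width": opening from 0.0 (shut) to 1.0 (fully open); "grip_force": force on a finger pad.
Only numpy, scipy, OpenCV 4.12 (cv2) and the standard library are available. Lean on these libraries where they do the work, as an engineer would, in place of code of your own. Each camera call takes 0.05 s, during which the arm holds its last target. There are 200 camera calls.

## Working session

There is one attempt and no reset: what is moved stays moved. The work goes in short steps, Python scripts to look and compute and a shell command to move; the robot and the scene stay as the last step left them, time stands still between calls to the robot, and variables do not carry over. Pictures are saved under pics/ and viewed, at most 10 in all, crops included, and the job is handed in when it is done.

```bash
mkdir -p pics
cat > h.py <<'E'
import numpy as np,cv2
from bench import *
def save(n,f,crop=None,s=1):
    im=get_image(n)[:,:,::-1]
    if crop: x0,y0,x1,y1=crop; im=im[y0:y1,x0:x1]
    cv2.imwrite('pics/'+f,cv2.resize(im,None,fx=s,fy=s,interpolation=cv2.INTER_CUBIC))
def ray(c,u,v,z):
    f=240/np.tan(np.radians(c['fovy'])/2);R=np.array(c['R']);t=np.array(c['t'])
    o=-R.T@t;d=R.T@np.array([(u-c['cx'])/f,(v-c['cy'])/f,1]);return o+d*(z-o[2])/d[2]
def proj(c,X):
    f=240/np.tan(np.radians(c['fovy'])/2);p=np.array(c['R'])@X+np.array(c['t']);return p[0]/p[2]*f+c['cx'],p[1]/p[2]*f+c['cy']
E
python3 - <<'E'
from h import *
save('top','top.png',None,1.25)
s=get_state();print({k:np.round(s[k],3) for k in s});print(get_calibration('top'),get_calibration('wrist'))
E
```

```text
{'time': np.float64(0.05), 'joint_positions': array([-1.151,  0.322, -0.07 ,  1.452,  0.023,  1.371, -0.057]), 'qd': array([-0.001, -0.001,  0.   ,  0.001,  0.   , -0.001,  0.001]), 'joint_torque': array([ 1.0000e-03, -4.9299e+01, -4.0600e-01, -3.1370e+01, -6.4000e-02,
        4.0000e-02,  0.0000e+00]), 'position': array([0.256, 0.597, 0.199]), 'tool_rot': array([-6.330e-01, -3.077e+00,  3.000e-03]), 'ft_force': array([-0.021, -0.212, -0.134]), 'torque': array([-0.013, -0.005, -0.022]), 'grip_force': np.float64(0.0), 'grip_width': np.float64(0.999)}
{'fovy': 50.15801386638757, 'cx': 315.3415716950904, 'cy': 240.16583873908027, 'R': array([[ 0.02771381, -0.99934075,  0.02345235],
       [-0.99475037, -0.02988333, -0.09787081],
       [ 0.09850712, -0.02061686, -0.99492276]]), 't': array([-0.06167656,  0.55418785,  1.03495229])} {'fovy': 64.13610085499836, 'cx': 315.2578019282821, 'cy': 253.17735115524073, 'R': array([[ 0.39486891,  0.91873528, -0.00200739],
       [ 0.8759625 , -0.37582461,  0.30239966],
       [ 0.27707081, -0.12116663, -0.95317911]]), 't': array([-0.64799661, -0.03623195,  0.39289744])}
```

View pics/top.png

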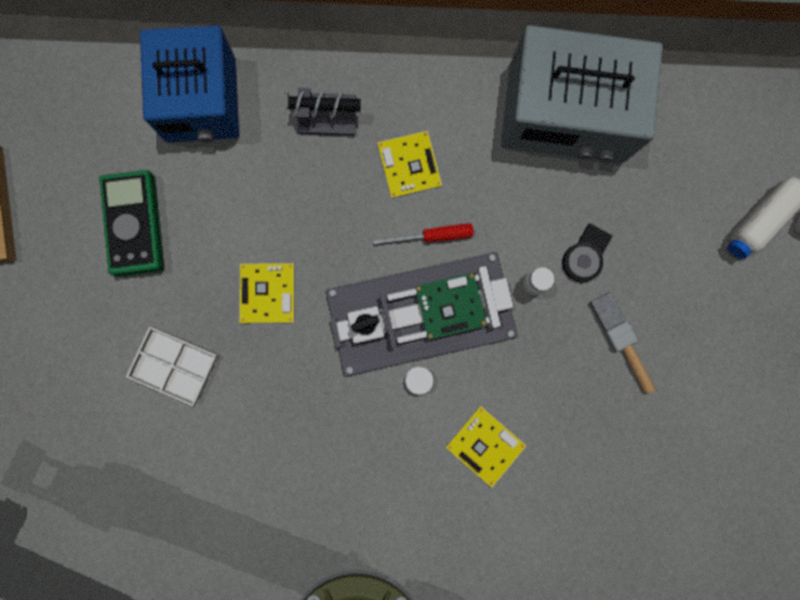

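The top view shows the holder with corners at about (328,290), (498,254), (517,337) and (347,375). The knob is near (366,323), the green board near (450,307), and the fixed jaw on the right. I'll enlarge a crop to measure.

Run:
```python
from h import *
save('top','crop.png',(255,195,425,310),4.7)
```

```text
(no output)
```

View pics/crop.png

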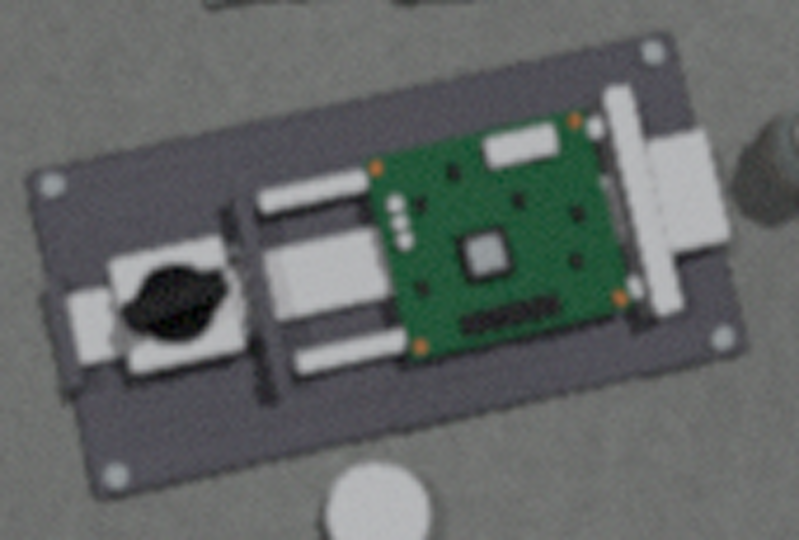

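The crop shows plate corners at (28,177), (672,33), (745,350) and (100,497). The knob bar runs from (128,320) to (224,280), the board corners are (370,160), (595,112), (635,305) and (412,358), and the fixed jaw face runs from (603,88) to (658,312).

Run:
```python
from h import *
c=get_calibration('top')
P=lambda x,y,z: ray(c,255+x/4.7,195+y/4.7,z)
q=[P(*a,.012) for a in [(28,177),(672,33),(745,350),(100,497)]]
o=np.mean(q,0);ydir=(q[0]+q[3]-q[1]-q[2])[:2];ydir/=np.linalg.norm(ydir)
xdir=np.array([ydir[1],-ydir[0]])
print('holder',o,'yaw',np.degrees(np.arctan2(xdir[1],xdir[0])),'len',np.linalg.norm(q[0]-q[1]),np.linalg.norm(q[0]-q[3]),ydir)
loc=lambda p:np.round([ (p[:2]-o[:2])@xdir,(p[:2]-o[:2])@ydir],4)
a,b=P(128,320,.086),P(224,280,.086);m=(a+b)/2
print('knob',m,loc(m),'bar dir world',np.degrees(np.arctan2(*(b-a)[1::-1])),np.linalg.norm(b-a))
for e in [(370,160),(595,112),(635,305),(412,358)]:print('board',loc(P(*e,.042)))
for e in [(603,88),(658,312)]:print('fj',loc(P(*e,.052)))
for e in [(240,200),(278,400)]:print('mj',loc(P(*e,.053)))
print(loc(P(380,505,.034)),P(380,505,.034))
k=np.r_[o[:2]+ydir*.096,.075]
s=get_state();from scipy.spatial.transform import Rotation as R
M=R.from_rotvec(s['tool_rot']).as_matrix();print(M.round(3),'closing dir deg',np.degrees(np.arctan2(M[1,1],M[0,1])))
```

```text
holder [ 0.53601286 -0.09327905  0.012     ] yaw 14.414432271313927 len 0.2976583500046973 0.1459615192586484 [-0.24893386  0.96852049]
knob [ 0.51210717 -0.00085624  0.086     ] [-0.0001  0.0955] bar dir world -65.64281604207869 0.043076256268650644
board [ 0.0437 -0.    ]
board [ 0.0427 -0.1011]
board [-0.0434 -0.0983]
board [-0.0444  0.0017]
fj [ 0.0512 -0.1052]
fj [-0.0488 -0.1055]
mj [0.038  0.0595]
mj [-0.0494  0.0626]
[-0.1031  0.029 ] [ 0.4288872  -0.09085494  0.034     ]
[[-0.919  0.395 -0.001]
 [ 0.395  0.919 -0.002]
 [-0.    -0.002 -1.   ]] closing dir deg 66.74636581738694
```

Holder yaw is about 14.4°. The knob is at (0.512, -0.001) with its bar at about -65° world (knob ≈1.38), and the carriage is near 0. I'll move above it with the closing axis at about 26°.

```bash
python3 -m crank '[[1,0.43,-1,0,-0.11],[1,0.43,-1,0,-0.11],[1,0.43,-1,0,-0.11],[1,0.43,-1,0,-0.11],[1,0.43,-1,0,-0.11]]' 15
python3 -m crank '[[1,0.43,-1,0,0],[1,0.43,-1,0,0],[1,0.43,-1,0,0],[1,0.43,-1,0,0],[1,0.43,-1,0,0]]'
python3 -m crank '[[1,0.42,-0.99,-0.2,0],[1,0.42,-0.99,-0.2,0],[1,0.42,-0.99,-0.2,0],[1,0.42,-0.99,-0.2,0],[1,0.42,-0.99,-0.2,0]]'
python3 - <<'E'
from h import *
c=get_calibration('wrist');save('wrist','w1.png');s=get_state();print(s['position'],s['tool_rot'])
import pickle;pickle.dump(c,open('c1.pkl','wb'))
E
```

```text
time: 0.72
position: [0.3443, 0.3945, 0.1999]
tool_rot: [1.645, 2.676, -0.0]
ft_force: [-0.2, -0.2, -0.3]
grip_width: 0.999
grip_force: 0.0
time: 1.35
position: [0.4294, 0.1959, 0.1999]
tool_rot: [1.641, 2.679, 0.0]
ft_force: [-0.2, 1.5, -1.0]
grip_width: 1.0
grip_force: 0.0
time: 1.98
position: [0.513, -0.0013, 0.1592]
tool_rot: [-1.639, -2.68, 0.002]
ft_force: [0.6, -0.2, -0.5]
grip_width: 1.002
grip_force: 0.0
[0.51271664 0.00075972 0.15935403] [-1.63561477e+00 -2.68114324e+00  6.94941007e-04]
```

View pics/w1.png

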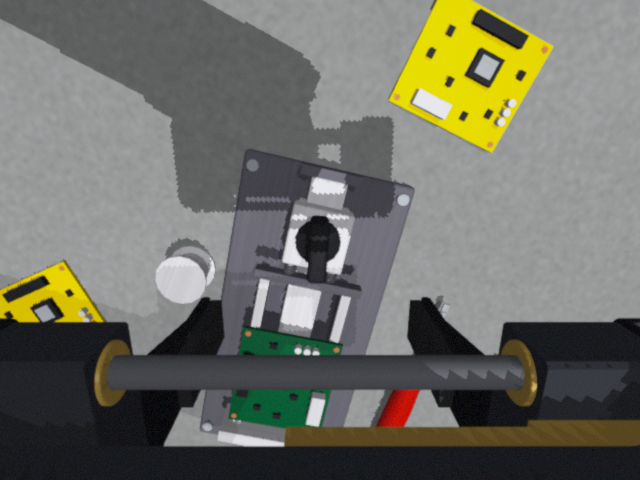

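The wrist view shows the knob bar at about (321,216)–(317,282). It is nearly vertical in the image, between the open fingers and in line with their pads.

Run:
```python
from h import *;import pickle
c=pickle.load(open('c1.pkl','rb'));a,b=ray(c,321,216,.086),ray(c,317,282,.086)
print(a,b,(a+b)/2,np.linalg.norm(a-b),np.degrees(np.arctan2(*(b-a)[1::-1])))
s=get_state()['tool_rot'];M=cv2.Rodrigues(s)[0];print(np.degrees(np.arctan2(M[1,1],M[0,1])))
```

```text
[0.50251246 0.0250229  0.086     ] [ 0.52230162 -0.01958869  0.086     ] [0.51240704 0.0027171  0.086     ] 0.048803740817406974 -66.07851007092717
27.22997510302654
```

```bash
python3 -m crank '[[1,0,0,-0.25,-0.004],[1,0,0,-0.49,-0.004],[1,0,0,-0.49,-0.004],[1,0,0,-0.49,-0.004]]'
python3 -m crank '[[0,0,0,0,0],[0,0,0,0,0],[0,0,0,0,0],[0,0,0,0,0],[0,0,0,0,0]]' 20
python3 -m crank '[[0,0,0,0,0],[0,0,0,0,0],[0,0,0,0,0]]' 20
```

```text
time: 2.52
position: [0.5138, 0.001, 0.0635]
tool_rot: [1.667, 2.661, 0.003]
ft_force: [-0.5, 0.0, 2.0]
grip_width: 1.002
grip_force: 0.0
time: 3.15
position: [0.5126, -0.0008, 0.0619]
tool_rot: [1.672, 2.66, 0.0]
ft_force: [0.2, 0.8, 0.2]
grip_width: 0.516
grip_force: 0.0
time: 3.52
position: [0.5134, -0.0005, 0.062]
tool_rot: [1.671, 2.659, 0.002]
ft_force: [6.6, 3.4, -3.3]
grip_width: 0.171
grip_force: 3.7
```

```bash
python3 -m crank '[[0,0,0,0,0],[0,0,0,0,0],[0,0,0,0,0]]' 20
python3 -m crank '[[0,0,0,0,0.025],[0,0,0,0,0.05],[0,0,0,0,0.075],[0,0,0,0,0.1],[0,0,0,0,0.125]]'
python3 -m crank '[[0,0,0,0,0.02],[0,0,0,0,0.04],[0,0,0,0,0.04],[0,0,0,0,0.04]]'
```

```text
time: 3.9
position: [0.5141, -0.0001, 0.0621]
tool_rot: [1.67, 2.658, 0.003]
ft_force: [5.4, 2.5, -3.6]
grip_width: 0.148
grip_force: 19.9
time: 4.53
position: [0.5141, -0.0, 0.062]
tool_rot: [0.518, 3.096, 0.002]
ft_force: [5.1, 2.7, -5.9]
grip_width: 0.144
grip_force: 20.0
time: 5.03
position: [0.5142, 0.0, 0.062]
tool_rot: [0.133, 3.136, 0.002]
ft_force: [5.4, 1.7, -5.4]
grip_width: 0.145
grip_force: 20.0
```

```bash
python3 -m crank '[[0,0.01,-0.04,0,0],[0,0.025,-0.097,0,0],[0,0.04,-0.155,0,0],[0,0.052,-0.203,0,0],[0,0.062,-0.242,0,0]]'
python3 -m crank '[[0,0,0,0,0],[0,0,0,0,0]]'
python3 - <<'E'
from h import *
c=get_calibration('wrist');save('wrist','w2.png');s=get_state();print(s['position'],s['ft_force'])
save('top','t2.png',(255,195,425,310),4.7)
E
```

```text
time: 5.65
position: [0.5261, -0.0469, 0.062]
tool_rot: [0.132, 3.137, 0.005]
ft_force: [4.0, 6.5, -2.7]
grip_width: 0.152
grip_force: 20.0
time: 5.9
position: [0.5265, -0.0482, 0.062]
tool_rot: [0.133, 3.136, 0.002]
ft_force: [4.8, 2.1, -4.4]
grip_width: 0.147
grip_force: 20.0
[ 0.52644906 -0.04814667  0.06198342] [ 5.75697674  1.47627756 -3.89139215]
```

View pics/w2.png

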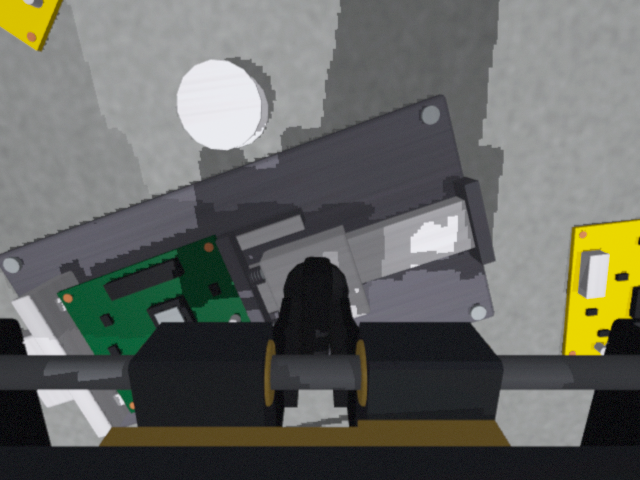

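View pics/t2.png

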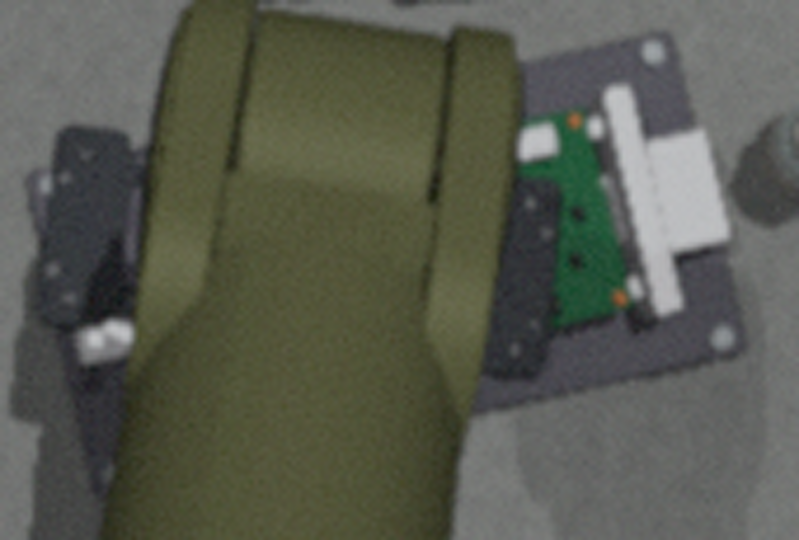

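The carriage has travelled 49.7 mm and its jaw is about 5 mm from the board. The board sits about 5 mm off the fixed jaw. I'll continue slowly and watch the force.

```bash
for i in 1 2; do :; done
python3 -m crank '[[0,0.003,-0.01,0,0],[0,0.005,-0.02,0,0],[0,0.0075,-0.03,0,0],[0,0.01,-0.039,0,0]]'
python3 -m crank '[[0,0.001,-0.005,0,0],[0,0.0025,-0.01,0,0]]'
python3 -m crank '[[0,0.001,-0.005,0,0],[0,0.0025,-0.01,0,0]]'
python3 -m crank '[[0,0,0,0,0],[0,0,0,0,0]]'
```

```text
time: 6.5
position: [0.5279, -0.0538, 0.062]
tool_rot: [0.131, 3.138, 0.006]
ft_force: [2.8, 6.2, -3.0]
grip_width: 0.145
grip_force: 20.0
time: 6.75
position: [0.5284, -0.0557, 0.062]
tool_rot: [0.131, 3.138, 0.006]
ft_force: [3.6, 7.1, -2.8]
grip_width: 0.146
grip_force: 20.0
time: 7.0
position: [0.5289, -0.0576, 0.0619]
tool_rot: [0.131, 3.138, 0.006]
ft_force: [3.1, 5.8, -2.2]
grip_width: 0.15
grip_force: 20.0
time: 7.25
position: [0.5289, -0.0579, 0.062]
tool_rot: [0.131, 3.138, 0.005]
ft_force: [3.2, 6.7, -2.6]
grip_width: 0.148
grip_force: 20.0
```

```bash
python3 -m crank '[[0,0.001,-0.005,0,0],[0,0.0025,-0.01,0,0],[0,0.0025,-0.01,0,0]]'
python3 -m crank '[[0,0.001,-0.005,0,0],[0,0.0025,-0.01,0,0],[0,0.0025,-0.01,0,0]]'
python3 - <<'E'
from h import *
c=get_calibration('wrist');save('wrist','w3.png',(0,180,320,420),2.5);s=get_state();print(s['position'],s['ft_force'])
import pickle;pickle.dump(c,open('c3.pkl','wb'))
E
```

```text
time: 7.62
position: [0.5294, -0.0595, 0.0619]
tool_rot: [0.131, 3.138, 0.006]
ft_force: [3.2, 5.6, -2.8]
grip_width: 0.147
grip_force: 20.0
time: 8.0
position: [0.5297, -0.0607, 0.0619]
tool_rot: [0.131, 3.138, 0.008]
ft_force: [2.0, 7.1, -1.1]
grip_width: 0.15
grip_force: 20.0
[ 0.52970672 -0.06070278  0.06194135] [ 1.97935658  7.01157952 -1.47568758]
```

View pics/w3.png

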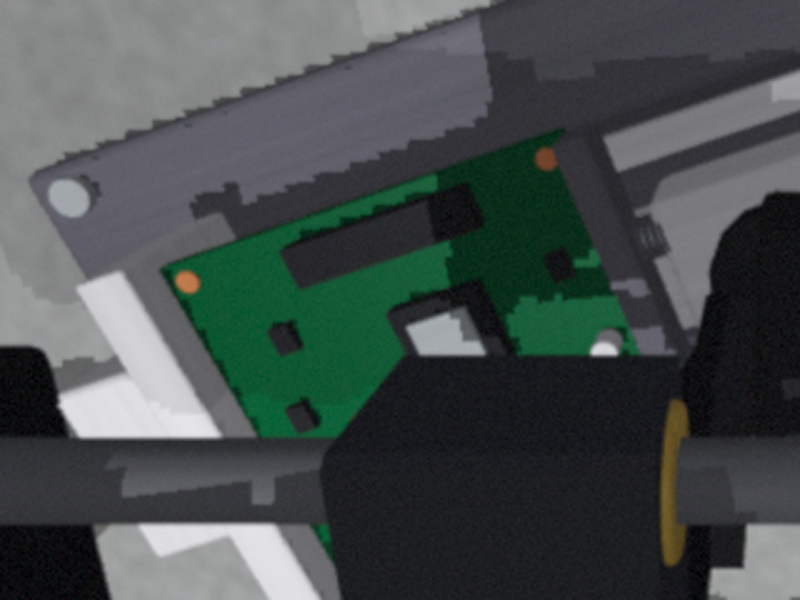

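The crop shows the board edge at (165,268), against the fixed jaw's visible face. The rear board corner is at (563,130) and the sprung jaw bar is just behind it. I'll put numbers on these.

```bash
cat >> h.py <<'E'
o=np.array([.53601,-.09328]);yd=np.array([-.24893,.96852]);xd=np.array([.96852,.24893])
loc=lambda p:np.round([(p[:2]-o)@xd*1e3,(p[:2]-o)@yd*1e3],1)
E
python3 - <<'E'
from h import *;import pickle
c=pickle.load(open('c3.pkl','rb'));P=lambda u,v,z:loc(ray(c,u/2.5,180+v/2.5,z))
for n,u,v,z in [('plate corner',32,178,.012),('fj top corner',125,272,.052),('fj top2',228,440,.052),('brd',165,268,.042),('brd',258,436,.042),('brd rear',563,130,.042),('brd rear2',637,350,.042),('bar front',563,130,.053),('bar back',605,135,.053),('bar back2',685,320,.053),('block',655,185,.049),('tcp',0,0,0)]:print(n,P(u,v,z))
print(loc(get_state()['position']))
E
```

```text
plate corner [ -72.7 -146.6]
fj top corner [ -48.3 -104.4]
fj top2 [  -3.3 -104. ]
brd [ -44.5 -103.5]
brd [   2.  -104.9]
brd rear [-44.5  -4. ]
brd rear2 [11.  -8.8]
bar front [-46.3  -0.6]
bar back [-42.5   7.3]
bar back2 [2.8 7.8]
block [-27.8  12.1]
tcp [-116.2 -138.5]
[ 2.  33.1]
```

The board is flush and square to within about 1 mm. The spring is pressed about 2.9 mm by both the travel and the bar gap, so I'll go about 1.2 mm further and then tighten.

```bash
python3 -m crank '[[0,0.0015,-0.006,0,0],[0,0.0015,-0.006,0,0],[0,0.0015,-0.006,0,0]]'
python3 - <<'E'
from h import *
s=get_state();print(loc(s['position']),s['ft_force'])
E
```

```text
time: 8.43
position: [0.5299, -0.0614, 0.0619]
tool_rot: [0.13, 3.139, 0.009]
ft_force: [2.6, 9.0, -1.1]
grip_width: 0.146
grip_force: 20.0
[ 2.  32.4] [ 2.58569575  9.00407573 -1.11777089]
```

```bash
python3 -m crank '[[0,0.001,-0.004,0,0],[0,0.001,-0.004,0,0],[0,0.001,-0.004,0,0]]'
python3 -m crank '[[0,0,0,0,-0.025],[0,0,0,0,-0.05],[0,0,0,0,-0.075],[0,0,0,0,-0.1],[0,0,0,0,-0.125]]'
python3 -m crank '[[0,0,0,0,-0.02],[0,0,0,0,-0.04],[0,0,0,0,-0.045],[0,0,0,0,-0.045]]'
python3 - <<'E'
from h import *
s=get_state();print(loc(s['position']),s['ft_force'],s['torque']);M=cv2.Rodrigues(s['tool_rot'])[0];a=np.degrees(np.arctan2(M[1,1],M[0,1]));print(a,np.radians(14.4-(a-90)))
E
```

```text
time: 8.8
position: [0.53, -0.0618, 0.0619]
tool_rot: [0.13, 3.139, 0.009]
ft_force: [1.7, 8.6, -0.8]
grip_width: 0.144
grip_force: 20.0
time: 9.43
position: [0.53, -0.062, 0.0619]
tool_rot: [-1.327, -2.845, -0.008]
ft_force: [2.4, 9.5, -1.2]
grip_width: 0.148
grip_force: 20.1
time: 9.93
position: [0.5299, -0.062, 0.062]
tool_rot: [-1.707, -2.634, -0.007]
ft_force: [1.9, 8.9, -0.2]
grip_width: 0.148
grip_force: 20.1
[ 1.9 31.8] [ 1.94349762  8.94014105 -0.24136335] [ 1.91024193 -0.36467997  0.13810537]
24.098023155726313 1.4015338917928217
```

```bash
python3 -m crank '[[0,0,0,0,-0.005],[0,0,0,0,-0.01],[0,0,0,0,-0.01]]'
python3 -c "
from h import *
s=get_state();print(s['ft_force'],s['torque'])"
python3 -m crank '[[0.5,0,0,0,0],[0.5,0,0,0,0],[0.5,0,0,0,0],[0.5,0,0,0,0],[0.5,0,0,0,0]]'
python3 -m crank '[[0.5,0,0,0.15,0],[0.5,0,0,0.4,0],[0.5,0,0,0.7,0],[0.5,0,0,0.7,0]]'
python3 -m crank '[[0.5,-0.3,1,0,0],[0.5,-0.3,1,0,0],[0.5,-0.3,1,0,0],[0.5,-0.3,1,0,0],[0.5,-0.3,1,0,0]]'
python3 - <<'E'
from h import *
save('top','t3.png',(255,195,425,310),4.7)
E
```

```text
time: 10.3
position: [0.5299, -0.062, 0.062]
tool_rot: [-1.789, -2.579, -0.007]
ft_force: [1.8, 8.5, -0.5]
grip_width: 0.143
grip_force: 20.1
[ 1.80975511  8.48131733 -0.5353497 ] [ 1.92091774 -0.30585152  0.16542382]
time: 10.92
position: [0.5294, -0.0673, 0.0618]
tool_rot: [-1.796, -2.578, 0.0]
ft_force: [-0.5, 0.2, -0.1]
grip_width: 0.491
grip_force: 0.0
time: 11.42
position: [0.5328, -0.0676, 0.207]
tool_rot: [1.791, 2.572, 0.01]
ft_force: [-0.4, -1.0, -0.6]
grip_width: 0.5
grip_force: 0.0
time: 12.05
position: [0.4685, 0.1345, 0.2009]
tool_rot: [-1.789, -2.581, 0.002]
ft_force: [0.3, -1.0, 0.7]
grip_width: 0.499
grip_force: 0.0
```

View pics/t3.png

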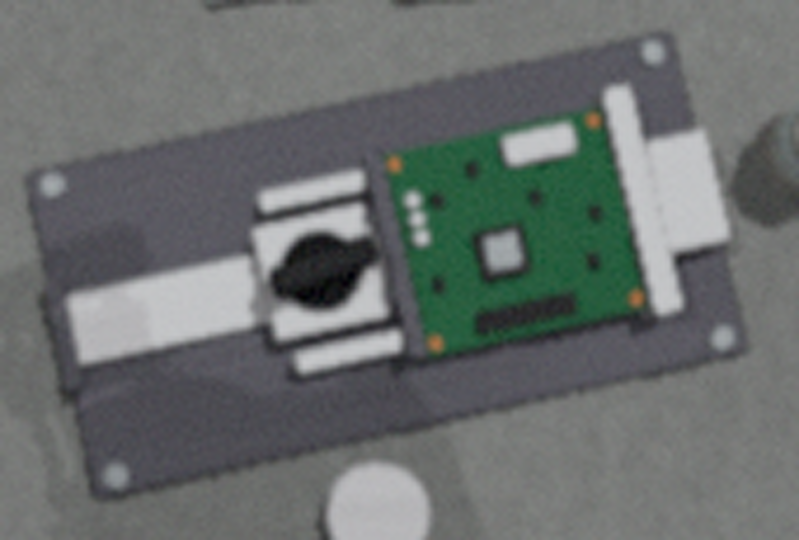

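The board sits flush and square between the jaws, and the knob bar runs (272,288)–(377,252), near tight. I'll check the carriage travel numerically.

Run:
```python
from h import *
c=get_calibration('top')
P=lambda x,y,z: ray(c,255+x/4.7,195+y/4.7,z)
a,b=P(272,290,.086),P(377,252,.086);print(loc((a+b)/2),np.radians(14.4-np.degrees(np.arctan2(*(b-a)[1::-1]))))
for n,x,y,z in [('block back t',250,228,.049),('block back b',275,345,.049),('block front t',363,204,.049),('block front b',388,318,.049),('bar back',368,160,.053),('bar back',410,360,.053),('brd',385,155,.042),('brd',603,110,.042),('brd',645,305,.042),('brd',425,355,.042)]:print(n,loc(P(x,y,z)))
```

```text
[-2.  32.6] 1.4452617018876694
block back t [25.6 57.8]
block back b [-26.   58.5]
block front t [25.   7.8]
block front b [-25.5   8.4]
bar back [42.8  1.7]
bar back [-45.2   3.6]
brd [44.5 -6.9]
brd [  42.8 -104.8]
brd [ -44.4 -102.6]
brd [-44.3  -4.1]
```

Travel puts the spring press at about 4 mm, but the blurry top view suggests about 3 mm. A close wrist view should settle it.

```bash
python3 -m crank '[[0.5,0.31,-0.97,0,0],[0.5,0.31,-0.97,0,0],[0.5,0.31,-0.97,-0.3,0],[0.5,0.31,-0.97,-0.3,0],[0.5,0.31,-0.97,-0.3,0]]'
python3 -m crank '[[0.5,0,0,0,0],[0.5,0,0,0,0]]'
python3 - <<'E'
from h import *;import pickle
c=get_calibration('wrist');pickle.dump(c,open('c4.pkl','wb'))
w=lambda x,y,z:np.r_[o+xd*x+yd*y,z]
print([np.round(proj(c,w(*p))) for p in [(-.045,-.005,.053),(.045,.003,.053),(-.025,.008,.049),(0,.033,.086)]])
u,v=map(int,proj(c,w(0,.005,.05)));x0=max(0,min(480,u-80));y0=max(0,min(360,v-60));print(x0,y0)
save('wrist','w4.png',(x0,y0,x0+160,y0+120),5)
E
```

```text
time: 12.72
position: [0.5298, -0.0666, 0.14]
tool_rot: [-1.806, -2.569, 0.007]
ft_force: [-1.3, 0.2, 0.4]
grip_width: 0.5
grip_force: 0.0
time: 12.98
position: [0.532, -0.0601, 0.1427]
tool_rot: [1.793, 2.579, 0.002]
ft_force: [-0.7, -0.3, -0.2]
grip_width: 0.501
grip_force: 0.0
[array([248., 289.]), array([365., 290.]), array([276., 274.]), array([310., 262.])]
227 220
```

View pics/w4.png

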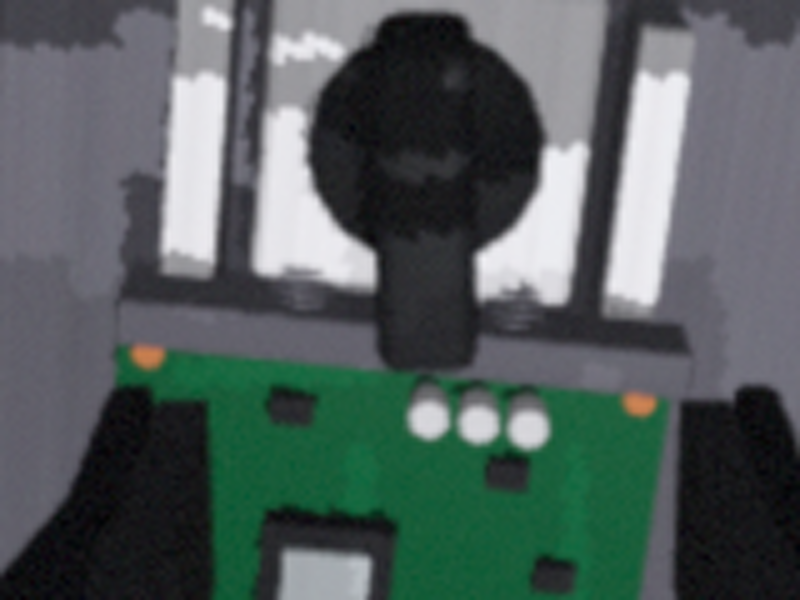

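The close view shows the bar's back edge at (118,300)–(690,352), its front edge at (118,345)–(688,395), and the block's front edge at (255,275)–(570,303). The springs are visible in the gap.

Run:
```python
from h import *;import pickle
c=pickle.load(open('c4.pkl','rb'));P=lambda u,v,z:loc(ray(c,227+u/5,220+v/5,z))
for n,u,v,z in [('bar front',118,345,.053),('bar front',688,395,.053),('bar back',118,300,.053),('bar back',690,352,.053),('block',255,275,.049),('block',570,303,.049)]:print(n,P(u,v,z))
```

```text
bar front [-43.1  -5.1]
bar front [46.1 -4.3]
bar back [-43.5   2.4]
bar back [45.4  2.9]
block [-23.1   7.1]
block [26.3  7.6]
```

Front of bar to block is 12.05 mm, against 16 mm at rest, so the jaw is pressed in about 4 mm, which is half. The robot is clear of everything, so I'm handing in.

```bash
python3 -m crank '[[0.5,0,0,0.3,0],[0.5,0,0,0.3,0],[0.5,0,0,0.3,0]]'; python3 -c "
from bench import *
print(close_job())"
```

```text
time: 13.4
position: [0.5317, -0.0602, 0.2023]
tool_rot: [1.793, 2.579, 0.002]
ft_force: [0.3, -0.0, -0.2]
grip_width: 0.5
grip_force: 0.0
the job is handed in; nothing more can be done
None
```

The board is clamped flush and square against the fixed jaw, with the sprung jaw pressed in about 4 mm (half its travel) and the knob tight at about 1.45 rad; the arm is clear and the job was handed in at about 13.4 s, with no verdict returned.

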